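Put the flat hand graters away in their case

TASK

Slide open the clear blade cover of the storage case. The washed graters lie too flat on the butcher's block to be picked up there: slide each one until its handle sticks out over the front edge of the block, take it by the handle and lay it flat in the bay of its own colour, handle to the front of the case. When every grater is away, slide the cover fully shut, and leave the lemon, the mug and the spice jar where they stand.

Things in the scene. Friction and masses are not known exactly. Their poses are not given: they have to be found in the camera images.
- block: fixed wooden block, 220 mm (its x) by 270 mm (its y), flat top 40 mm high, a rim 8 mm wide and 11 mm tall along both sides and the back, none in front; origin under its middle on the worktop, z up. Its front edge, toward the robot, lies at x = -110 mm of its frame, turned up to 0.3 rad; free worktop lies before it. A wall cabinet hangs 0.38 m above the worktop; its front is 90 mm or more behind this origin and the case's
- grater_green: flat steel hand grater (coarse holes), thin green handle; 140 mm long, 3 mm thick all over, 70 g. Origin under mid-length, x along it, z up. Handle 30 mm wide from x = -70 to -15 mm; blade 52 mm wide from x = -15 to +70 mm; centre of mass near x = +18 mm. Starts flat on the block, handle end 5 to 40 mm inside its front edge, askew up to 0.15 rad; one of the three graters may be absent
- grater_yellow: flat steel hand grater (fine holes), thin yellow handle; 140 mm long, 3 mm thick all over, 70 g. Origin under mid-length, x along it, z up. Handle 30 mm wide from x = -70 to -15 mm; blade 52 mm wide from x = -15 to +70 mm; centre of mass near x = +18 mm. Starts flat on the block, handle end 5 to 40 mm inside its front edge, askew up to 0.15 rad; one of the three graters may be absent
- grater_red: flat steel hand grater (slicer with slanting blades), thin red handle; 140 mm long, 3 mm thick all over, 70 g. Origin under mid-length, x along it, z up. Handle 30 mm wide from x = -70 to -15 mm; blade 52 mm wide from x = -15 to +70 mm; centre of mass near x = +18 mm. Starts flat on the block, handle end 5 to 40 mm inside its front edge, askew up to 0.15 rad; one of the three graters may be absent
- grater_green_handle (a point): middle of the green grater's handle, 45 mm toward the handle end from its origin, at half its thickness; grip here across the 30 mm width. To slide a grater, press lightly on its blade with the fingertips and drag: it follows easily
- grater_yellow_handle (a point): middle of the yellow grater's handle, 45 mm toward the handle end from its origin, at half its thickness; grip here across the 30 mm width. To slide a grater, press lightly on its blade with the fingertips and drag: it follows easily
- grater_red_handle (a point): middle of the red grater's handle, 45 mm toward the handle end from its origin, at half its thickness; grip here across the 30 mm width. To slide a grater, press lightly on its blade with the fingertips and drag: it follows easily
- case: fixed wooden storage case, 184 mm (its x) by 246 mm (its y), up to 50 mm high, walls 8 mm. Origin on the worktop under the middle of its rear edge, z up; -x is its front, toward the robot, turned up to 0.3 rad. Three bays side by side, 72 mm apart; a coloured liner in each and a coloured clip on the front wall show whose it is. Green lies left (+y), red right
- bay_green (a point): centre of the green bay, on its floor 26 mm above the worktop, axes as the case's: the green grater's origin belongs here. Floor from x = -17 to +76 mm of here, between ribs 36 mm high, 64 mm apart. Before it a finger trough runs across the whole case (230 mm), bottom 6 mm, to the front wall (38 mm high) at x = -76 mm: the handle reaches out over it
- bay_yellow (a point): centre of the yellow bay, on its floor 26 mm above the worktop, axes as the case's: the yellow grater's origin belongs here. Floor from x = -17 to +76 mm of here, between ribs 36 mm high, 64 mm apart. Before it a finger trough runs across the whole case (230 mm), bottom 6 mm, to the front wall (38 mm high) at x = -76 mm: the handle reaches out over it
- bay_red (a point): centre of the red bay, on its floor 26 mm above the worktop, axes as the case's: the red grater's origin belongs here. Floor from x = -17 to +76 mm of here, between ribs 36 mm high, 64 mm apart. Before it a finger trough runs across the whole case (230 mm), bottom 6 mm, to the front wall (38 mm high) at x = -76 mm: the handle reaches out over it
- hatch (a joint): clear sliding cover over the blades, in m: 0 = fully shut against its end stops, 0.092 = fully open. It opens along the case's +x (away from the robot), stays where it is left (friction 1.5 N) and lies 42 to 46 mm above the worktop. Shut, it covers the bay floors but not the trough; it leaves the bays clear only when fully open
- hatch_grip (a point): top middle of the dark wooden bar on the cover: bar 12 mm thick (case x), 80 mm long (case y), 20 mm tall, its top 66 mm above the worktop; it lies at x = -104 mm of the case when shut and moves with the cover. Pinch it across its thickness, or push it.
- lemon: lemon, about 78 x 55 x 56 mm, a bystander; origin at its underside
- mug: white mug with yellow bands, 86 mm wide and 101 mm tall, a bystander; origin at its underside
- spice_jar: spice jar with a white cap, 46 mm across and 100 mm tall, a bystander; origin at its underside

How it is judged:
By the outcome, as a careful person would: the job done as asked, in the order asked, and still so for the second after the job is handed in, with the robot touching nothing.
Of grater_green, grater_yellow, grater_red only 2 to 3 are there at a start; the rules pass over those that are not, and their reading is None.
At some moment in a run one of grater_green, grater_yellow, grater_red may be knocked a few centimetres aside while the robot is not near it.
It also fails if it takes over 208 s, if anything falls off the work surface, if the arm or the gripper's body presses on something with over 40 N, if the wrist force passes 120 N, or if a joint passes its speed limit or range.

ROBOT

A 6-joint arm with a two-finger parallel gripper is mounted at the origin on a cart in front of the work surface, level with it; the furniture and walls round the work are solid. World frame = base frame: x ahead of the robot, y to its left, z up, the work surface at z = 0. Lengths are in mm, angles in rad, forces in N, time in s.
With the tool pointing down it reaches from about 350 to 875 mm from the base axis. Payload 4.2 kg.
Tool frame: the origin (TCP) lies between the finger pads; the fingertips stand 25 mm ahead of it and the grasp point (between the pads) lies 6 mm ahead of it; z points along the fingers, y is the line along which they close (so a half turn about z gives the same grasp; the last joint's range is limited). The gripper opens to 85 mm and grips with 20 to 120 N. Pads are 22 mm wide; open, the fingers measure 114 mm over their backs; the gripper's body (76 mm by 85 mm) begins 54 mm behind the grasp point. The pads swing forward as they close: fully open they stand 13 mm farther back than shut.
Start: joints at [-0.953, 0.385, 0.008, 0, -1.194, -0.259], TCP at [219.484, -585.172, 256.312] pointing down, gripper open.
Joint ranges: [-3.14, 3.14], [-1.21, 2.06], [-1.07, 1.41], [-3.16, 2.05], [-2.99, -0.16], [-3.1, 3.1]. Speed limits (rad/s): [2.79, 2.79, 3.14, 3.14, 3.14, 3.14].

INTERFACE

Orientations are given as a unit quaternion [x, y, z, w].
In Python, from bench import read_state, get_image, job_done gives the robot as it stands.
- The arm moves only by the tool play_rows, never from a script. Its argument "series" is a list of rows, each a list of 6 numbers: the shift along the world's x, y, z in mm, then the turn, a rotation vector about the world's x, y, z in units of 6 degrees (1.0 is 6 degrees). A call has 1 to 20 rows; each row shifts and turns the commanded pose from where the row before left it; what a row does not reach is not made up. A row lasts 1/12 s, in which the tool goes at most 41.7 mm and 7.16 degrees, less where a joint would pass 70% of its speed; a pose out of reach is approached as far as the arm can. A call is refused whole if a number of a shift passes 41.7 or a number of a turn 1, either way. A call with a gripper value outside its range is refused whole. "gripper" is the opening, from 0 (shut) to 1 (fully open), set as the call begins (left out, the last holds). The fingers move at their own pace and stop on an object; the grip force is fixed at half the most. Time passes only in rows, so rows that do not move let the fingers close. It gives the time, the measured TCP pose, the force, the opening and the grip force at its end, in the units of the state.
- read_state(): the state, without advancing time (a new reading comes with each control period).
- get_image(name): name is "scene" or "top" or "wrist"; returns a dict with "image" (400x640x3 uint8, red, green, blue), "fx", "fy", "cx", "cy" (pixels), "dist_coeffs" ([k1, k2, p1, p2, k3] as OpenCV has them; the pictures are not rectified), "eye" and "rotation" of the camera in the world. Camera axes: x right, y down, z forward; pixel columns grow to the right and rows downward; lengths in mm; the calibration is good to about 2 mm. A picture is of the moment at which its call begins. There is no depth.
- job_done(): hands the job in; it is judged then, once.
The state is a dict: "clock": time; "joints": joint angles; "joint_vel": joint speeds; "joint_efforts": joint torques, N m; "position": TCP position; "ee_rot": TCP orientation; "contact_force": force on the tool from outside, world axes, zero at the start; "wrist_torque": the same for the moment, N m; "gripper_width": finger opening in mm; "grasp_force": force on a finger pad.
Only numpy, scipy, OpenCV 4.12 (cv2) and the standard library are available. Lean on these libraries where they do the work, as an engineer would, in place of code of your own. Each camera call takes 0.05 s, during which the arm holds its last target. There are 200 camera calls.

## Working session

There is one attempt and no reset: what is moved stays moved. The work goes in short steps, Python scripts to look and compute and a tool call to move; the robot and the scene stay as the last step left them, time stands still between calls to the robot, and variables do not carry over. Pictures are saved under pics/ and viewed, at most 14 in all, crops included, and the job is handed in when it is done.

Besides the shell and the picture viewer there is one more tool, called in YAML: its name, and indented under it one key for each argument. play_rows: Moves the arm, as the interface text tells. Its arguments: {"type":"object","properties":{"series":{"type":"array","items":{"type":"array","items":{"type":"number"}}},"gripper":{"type":"number"}},"required":["series"]}

```bash
ls; mkdir -p pics
cat > h.py <<'E'
import numpy as np, cv2
from bench import read_state, get_image, job_done
def grab(name, png=None):
    d=get_image(name)
    if png: cv2.imwrite('pics/'+png, cv2.cvtColor(d['image'],cv2.COLOR_RGB2BGR))
    return d
def K(d): return np.array([[d['fx'],0,d['cx']],[0,d['fy'],d['cy']],[0,0,1.]])
def cast(d,uv,z):
    uv=np.asarray(uv,float).reshape(-1,1,2)
    n=cv2.undistortPoints(uv,K(d),np.array(d['dist_coeffs'],float)).reshape(-1,2)
    r=np.c_[n,np.ones(len(n))]@np.array(d['rotation']).T
    e=np.array(d['eye'])
    return e+r*((z-e[2])/r[:,2])[:,None]
def proj(d,P):
    R=np.array(d['rotation']).T
    return cv2.projectPoints(np.asarray(P,float).reshape(-1,3),cv2.Rodrigues(R)[0],-R@np.array(d['eye']),K(d),np.array(d['dist_coeffs'],float))[0].reshape(-1,2)
E
python3 - <<'E'
from h import *
for n in('scene','top','wrist'):
    d=grab(n,n+'0.png'); print(n,d['eye'],np.round(d['rotation'],3).tolist(),d['fx'])
print(read_state())
E
```

```text
pics
scene [ -325.94602512 -1491.62061998   927.4141242 ] [0.824, -0.249, 0.15, -0.487] 497.84921839431973
top [ 109.75002355 -361.75337079 1472.49231358] [0.815, -0.558, 0.086, -0.134] 429.1526588045434
wrist [ 140.9799633  -614.45838152  371.69175504] [0.562, 0.81, 0.137, 0.094] 358.35474372967974
{'clock': 0.15, 'joints': array([-9.53373945e-01,  3.85368053e-01,  6.93558624e-03, -3.28458089e-04,
       -1.19398073e+00, -2.58598258e-01]), 'joint_vel': array([-7.67770014e-05, -3.77394905e-06,  3.15543929e-03,  1.51096098e-03,
       -2.26163955e-04, -3.47555556e-04]), 'joint_efforts': array([-9.91668312e-04, -3.92676723e+01,  1.88581002e+01,  4.18872938e+00,
       -3.46148743e-03, -3.03075389e-06]), 'position': array([ 219.35628798, -584.82175437,  255.48186847]), 'ee_rot': array([-1.78391461e-01,  9.83959252e-01,  7.96864810e-04, -2.04641722e-04]), 'contact_force': array([-0.05517601, -0.36681765, -0.87753265]), 'wrist_torque': array([0.03495378, 0.01622187, 0.01278116]), 'grasp_force': 0.0, 'gripper_width': 85.45106686199117}
```

View pics/top0.png

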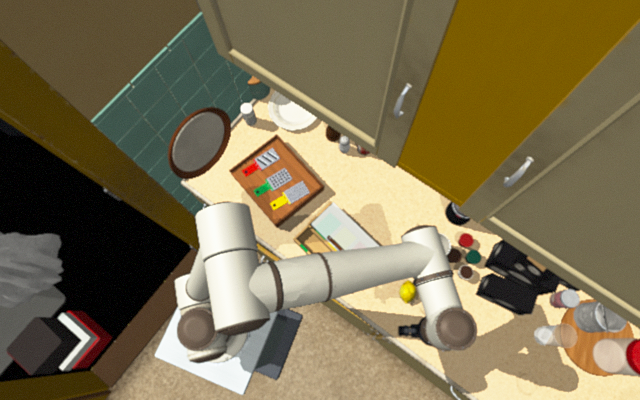

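View pics/scene0.png

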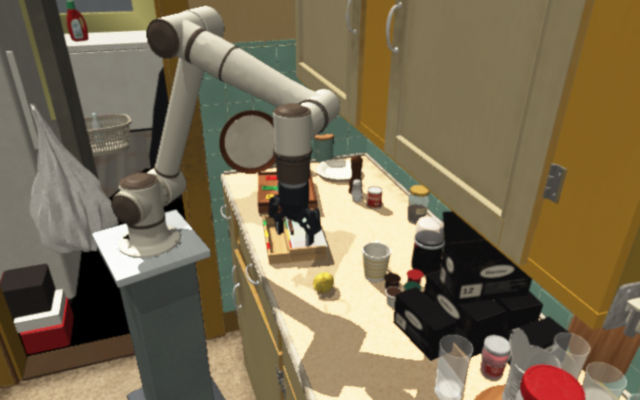

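The top view shows the block at about (277,182) with all three graters: red (258,165), green (270,185) and yellow (288,197). Their handles point to the lower left, toward the robot. The case is partly hidden under the arm near (335,235), and the lemon is at (408,290).

Run:
```python
from h import *
d=grab('top')
for n,uv,z in [('block front-left',(232,170),45),('block backleft',(278,137),51),('backright',(325,187),51),('frontright',(283,226),40),('case a',(330,203),46),('case b',(382,245),46),('case front',(297,238),38),('red',(250,170),43),('grn',(262,189),43),('yel',(279,202),43),('lemon',(408,290),25)]:
    print(n,cast(d,uv,z).round()[0])
im=cv2.imread('pics/top0.png'); cv2.imwrite('pics/c1.png',cv2.resize(im[110:310,210:470],None,fx=3,fy=3,interpolation=cv2.INTER_CUBIC))
```

```text
Traceback (most recent call last):
  File "h.py", line 11, in cast
    r=np.c_[n,np.ones(len(n))]@np.array(d['rotation']).T
      ~~~~~~~~~~~~~~~~~~~~~~~~^~~~~~~~~~~~~~~~~~~~~~~~~~
ValueError: matmul: Input operand 1 has a mismatch in its core dimension 0, with gufunc signature (n?,k),(k,m?)->(n?,m?) (size 4 is different from 3)
```

```bash
sed -i "s/^import numpy.*/&\nfrom scipy.spatial.transform import Rotation as Ro/; s/np.array(d\['rotation'\])/Ro.from_quat(d['rotation']).as_matrix()/" h.py
python3 - <<'E'
from h import *
d=grab('top')
for n,uv,z in [('block front-left',(232,170),45),('block backleft',(278,137),51),('backright',(325,187),51),('frontright',(283,226),40),('case a',(330,203),46),('case b',(382,245),46),('case front',(297,238),38),('red',(250,170),43),('grn',(262,189),43),('yel',(279,202),43),('lemon',(408,290),25)]:
    print(n,cast(d,uv,z).round()[0])
im=cv2.imread('pics/top0.png'); cv2.imwrite('pics/c1.png',cv2.resize(im[110:310,210:470],None,fx=3,fy=3,interpolation=cv2.INTER_CUBIC))
print(Ro.from_quat(read_state()['ee_rot']).as_matrix().round(3))
E
```

```text
block front-left [519. 179.  45.]
block backleft [696.  75.  51.]
backright [ 577. -157.   51.]
frontright [396. -73.  40.]
case a [ 530. -194.   46.]
case b [ 454. -412.   46.]
case front [ 375. -133.   38.]
red [543. 119.  43.]
grn [492.  49.  43.]
yel [470. -26.  43.]
lemon [ 347. -543.   25.]
[[-0.936 -0.351 -0.   ]
 [-0.351  0.936  0.001]
 [ 0.     0.001 -1.   ]]
```

View pics/c1.png

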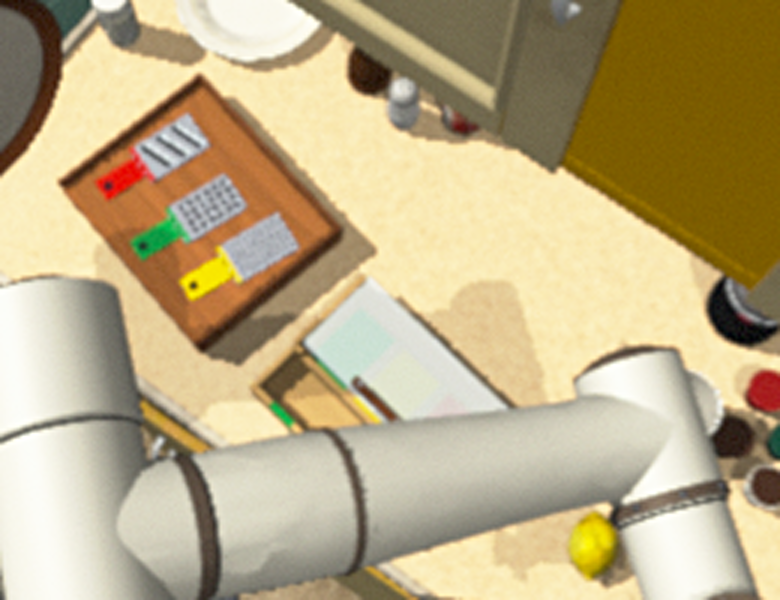

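play_rows:
  series:
    - [18, 30, 5, 0, 0, -0.66]
    - [18, 30, 5, 0, 0, -0.66]
    - [18, 30, 5, 0, 0, -0.66]
    - [18, 30, 5, 0, 0, -0.66]
    - [18, 30, 5, 0, 0, -0.66]
    - [18, 30, 5, 0, 0, -0.66]
    - [18, 30, 5, 0, 0, -0.66]
    - [18, 30, 5, 0, 0, -0.66]
    - [18, 30, 5, 0, 0, -0.66]
    - [18, 30, 5, 0, 0, -0.66]
    - [0, 0, 0, 0, 0, 0]
  gripper: 0

```text
clock: 1.17
position: [402.1, -281.7, 307.6]
ee_rot: [0.164, 0.987, 0.0, 0.002]
contact_force: [0.2, 0.3, 0.1]
gripper_width: -0.1
grasp_force: 0.0
```

Run:
```python
from h import *
d=grab('wrist','w1.png'); s=read_state()
print(s['position'],Ro.from_quat(s['ee_rot']).as_matrix().round(3),s['joints'].round(2),d['eye'],cast(d,[(320,200),(0,0),(639,0),(0,399),(639,399)],40).round())
```

```text
[ 400.96897284 -283.05696828  307.065871  ] [[-0.947  0.322  0.002]
 [ 0.322  0.947 -0.   ]
 [-0.002  0.    -1.   ]] [-0.28  0.12 -0.23 -0.   -1.23 -1.62] [ 322.42084482 -254.06014847  423.69260069] [[ 446. -297.   40.]
 [ 155. -521.   40.]
 [ 354.   58.   40.]
 [ 583. -828.   40.]
 [ 880.   38.   40.]]
```

View pics/w1.png

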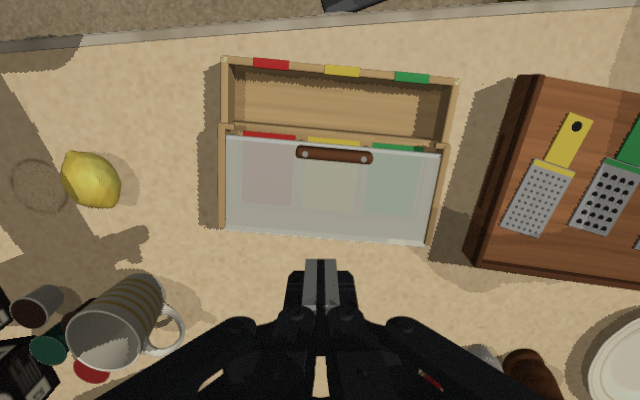

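The wrist view shows the whole case: front wall with clips from (222,58) to (459,80), bar from (298,151) to (372,157), and rear cover edge near (224,231)–(428,245). The yellow grater is at (548,175), the lemon is at (90,180) and the mug is at (120,320).

Run:
```python
from h import *
d=grab('wrist')
b=cast(d,[(298,151),(372,157),(335,154)],66); print(b.round(1)); 
v=b[0]-b[1]; print('bar len',np.linalg.norm(v),'yaw',np.arctan2(v[0],-v[1]))
for z in(38,50):
  c=cast(d,[(221,58),(459,80)],z);v=c[0]-c[1];print(c.round(1),np.linalg.norm(v),'yaw',np.arctan2(v[0],-v[1]))
c=cast(d,[(252,63),(289,67),(325,70),(360,74),(395,77),(430,80)],38);print(c.round(1))
```

```text
[[ 380.  -299.3   66. ]
 [ 410.  -230.6   66. ]
 [ 395.  -265.    66. ]]
bar len 74.95785784032243 yaw -0.41050086387897805
[[ 271.4 -343.5   38. ]
 [ 368.9 -122.3   38. ]] 241.76242592325096 yaw -0.414960510925848
[[ 273.  -340.8   50. ]
 [ 367.4 -126.4   50. ]] 234.23239216212616 yaw -0.4149605109258482
[[ 285.8 -315.9   38. ]
 [ 301.4 -282.1   38. ]
 [ 315.9 -248.7   38. ]
 [ 330.9 -216.3   38. ]
 [ 345.1 -183.5   38. ]
 [ 359.4 -150.4   38. ]]
```

play_rows:
  series:
    - [-5, 4.5, 0, 0, 0, -0.3]
    - [-5, 4.5, -20, 0, 0, -0.3]
    - [-5, 4.5, -34, 0, 0, -0.18]
    - [-5, 4.5, -34, 0, 0, 0]
    - [-5, 5, -34, 0, 0, 0]
    - [-5, 5, -34, 0, 0, 0]
    - [0, 0, -34, 0, 0, 0]
    - [0, 0, -26, 0, 0, 0]
    - [0, 0, -12, 0, 0, 0]
    - [0, 0, 0, 0, 0, 0]
    - [0, 0, 0, 0, 0, 0]

```text
clock: 2.18
position: [368.9, -257.9, 77.9]
ee_rot: [0.206, 0.979, -0.0, -0.001]
contact_force: [1.6, -0.3, 0.6]
gripper_width: -0.1
grasp_force: 0.0
```

play_rows:
  series:
    - [9.2, -4, 0, 0, 0, 0]
    - [9.2, -4, 0, 0, 0, 0]
    - [9.2, -4, 0, 0, 0, 0]
    - [9.2, -4, 0, 0, 0, 0]
    - [9.2, -4, 0, 0, 0, 0]
    - [9.2, -4, 0, 0, 0, 0]
    - [9.2, -4, 0, 0, 0, 0]
    - [9.2, -4, 0, 0, 0, 0]
    - [9.2, -4, 0, 0, 0, 0]
    - [4.6, -2, 0, 0, 0, 0]
    - [0, 0, 0, 0, 0, 0]

```text
clock: 3.1
position: [458.4, -295.7, 78.1]
ee_rot: [0.205, 0.979, -0.0, 0.001]
contact_force: [-0.0, 0.1, -0.3]
gripper_width: -0.1
grasp_force: 0.0
```

play_rows:
  series:
    - [2.75, -1.2, 0, 0, 0, 0]
    - [2.75, -1.2, 0, 0, 0, 0]
    - [0, 0, 0, 0, 0, 0]

```text
clock: 3.35
position: [459.0, -296.2, 77.7]
ee_rot: [0.206, 0.979, 0.001, -0.004]
contact_force: [-6.2, 4.3, 4.9]
gripper_width: 0.1
grasp_force: 3.8
```

Run:
```python
from h import *
d=grab('wrist','w2.png');print(read_state()['contact_force'])
```

```text
[-6.43837697  3.71173446  3.77431455]
```

View pics/w2.png

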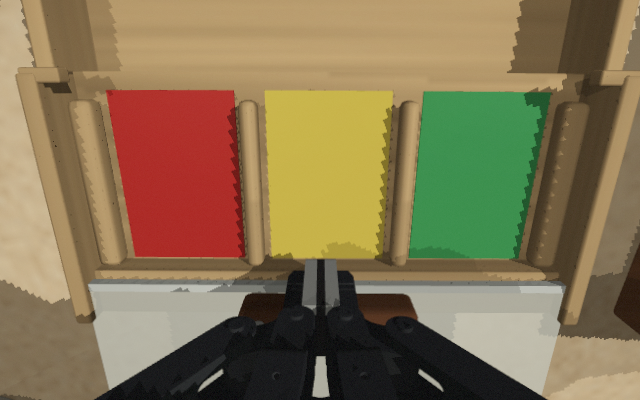

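The cover is fully open: TCP stalled with about 7 N, and the red, yellow and green liners are all clear, with columns 108–245, 265–393 and 411–551.

Run:
```python
from h import *
d=grab('wrist'); hsv=cv2.cvtColor(d['image'],cv2.COLOR_RGB2HSV)
c=np.array([.917,-.399]);y=np.array([.399,.917]);O=np.array([490.4,-306.5])
for n,lo,hi in(('red',0,6),('yel',22,32),('grn',50,85)):
    m=cv2.inRange(hsv,(lo,140,90),(hi,255,255)); m[:60]=0;m[300:]=0
    q,lab,st,ce=cv2.connectedComponentsWithStats(m); i=1+st[1:,4].argmax()
    pts=np.argwhere(lab==i)[:,::-1].astype(float)
    w=cast(d,pts,26)[:,:2]; l=np.c_[(w-O)@c,(w-O)@y]
    print(n,st[i],np.percentile(l,[1,50,99],axis=0).round(1).tolist())
    (a,b),s,an=cv2.minAreaRect(w.astype(np.float32)); print((a,b),s,an)
```

```text
red [  106    90   139   167 19844] [[-112.5, -99.1], [-76.1, -70.7], [-30.6, -42.4]]
(396.69915771484375, -342.9422912597656) (57.93297576904297, 83.29458618164062) 65.94335174560547
yel [  264    90   129   169 20022] [[-111.6, -27.4], [-75.2, 0.8], [-29.6, 29.4]]
(426.24591064453125, -277.5125732421875) (58.032264709472656, 84.09684753417969) 65.86424255371094
grn [  409    92   133   166 18332] [[-110.5, 44.5], [-73.8, 70.9], [-29.2, 98.2]]
(454.94720458984375, -212.7624969482422) (55.93513107299805, 82.88228607177734) 66.05062866210938
```

play_rows:
  series:
    - [-6, 3, 0, 0, 0, 0]
    - [-8, 3.5, 20, 0, 0, 0]
    - [-10, 10, 40, 0, 0, 0]
    - [-10, 20, 40, 0, 0, 0]
    - [-4, 36, 41, 0, 0, 0]
    - [0, 41, 41, 0, 0, 0]
    - [0, 41, 40, 0, 0, 0]
    - [0, 41, 10, 0, 0, 0]
    - [0, 41, 0, 0, 0, 0]
    - [0, 41, 0, 0, 0, 0]
    - [0, 20, 0, 0, 0, 0]
    - [0, 0, 0, 0, 0, 0]

```text
clock: 4.45
position: [426.9, -30.7, 274.5]
ee_rot: [0.203, 0.979, 0.001, 0.002]
contact_force: [-0.1, 0.6, -0.9]
gripper_width: -0.0
grasp_force: 0.0
```

Run:
```python
from h import *
d=grab('wrist','w3.png');s=read_state();print(s['position'],s['joints'].round(2))
```

```text
[426.79394122 -32.05287121 274.26120124] [ 0.31  0.02 -0.41  0.   -1.13 -2.29]
```

View pics/w3.png

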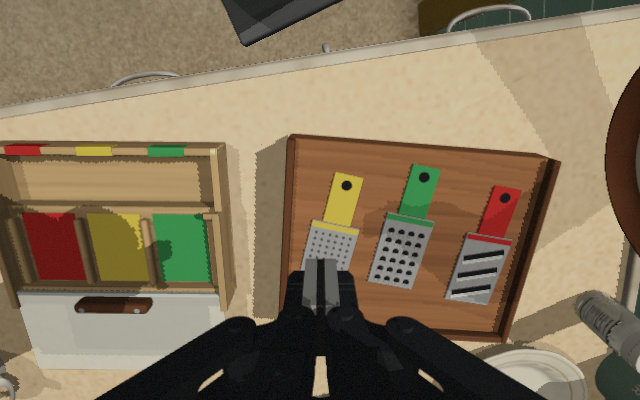

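The view from above shows the block's front edge running from about (298,138) to (545,158). The handles are yellow (345,195), green (422,188) and red (500,208), and the blades lie below them. The bays stay clear at the left.

```bash
cat >> h.py <<'E'
COL={'red':(0,6),'yel':(22,32),'grn':(50,85)}
def handles(d,z=43,names=COL,roi=None):
    hsv=cv2.cvtColor(d['image'],cv2.COLOR_RGB2HSV); out={}
    for n in names:
        lo,hi=COL[n]; m=cv2.inRange(hsv,(lo,120,60),(hi,255,255))
        if roi: t=np.zeros_like(m); x0,y0,x1,y1=roi; t[y0:y1,x0:x1]=m[y0:y1,x0:x1]; m=t
        m=cv2.morphologyEx(m,cv2.MORPH_CLOSE,np.ones((15,15),np.uint8))
        m=cv2.morphologyEx(m,cv2.MORPH_OPEN,cv2.getStructuringElement(cv2.MORPH_ELLIPSE,(15,15)))
        cs=cv2.findContours(m,cv2.RETR_EXTERNAL,cv2.CHAIN_APPROX_NONE)[0]
        if not cs: out[n]=None; continue
        cn=max(cs,key=cv2.contourArea).reshape(-1,2)
        w=cast(d,cn,z)[:,:2].astype(np.float32)
        b=cv2.boxPoints(cv2.minAreaRect(w)); e1,e2=b[1]-b[0],b[2]-b[1]
        L,W=(e1,e2) if np.linalg.norm(e1)>np.linalg.norm(e2) else (e2,e1)
        if L[0]<0: L=-L
        u=L/np.linalg.norm(L); ce=b.mean(0)
        end=ce-L/2   # handle end middle
        out[n]=dict(end=end.round(1),mid=(end+25*u).round(1),org=(end+70*u).round(1),yaw=round(float(np.arctan2(u[1],u[0])),3),size=(round(float(np.linalg.norm(L)),1),round(float(np.linalg.norm(W)),1)))
    return out
E
python3 - <<'E'
from h import *
d=grab('wrist')
for n,v in handles(d,43,roi=(280,120,639,310)).items(): print(n,v)
f=cast(d,[(302,138),(540,158)],40);v=f[0]-f[1];print(f.round(1),np.linalg.norm(v),np.arctan2(v[0],-v[1]))
f=cast(d,[(291,135),(558,160)],51);v=f[0]-f[1];print(f.round(1),np.linalg.norm(v))
E
```

```text
red {'end': array([523.7, 138.5], dtype=float32), 'mid': array([544.5, 124.6], dtype=float32), 'org': array([581.9,  99.6], dtype=float32), 'yaw': -0.589, 'size': (61.7, 34.8)}
yel {'end': array([444.2,  -8. ], dtype=float32), 'mid': array([465.3, -21.5], dtype=float32), 'org': array([503.2, -45.7], dtype=float32), 'yaw': -0.568, 'size': (62.4, 32.1)}
grn {'end': array([470. ,  68.6], dtype=float32), 'mid': array([490.4,  54.1], dtype=float32), 'org': array([527.1,  28.1], dtype=float32), 'yaw': -0.616, 'size': (60.9, 32.5)}
[[393.8 -36.3  40. ]
 [506.7 173.4  40. ]] 238.07442968010767 -0.49370436721103494
[[385.7 -43.4  51. ]
 [510.7 183.8  51. ]] 259.2792001082689
```

play_rows:
  series:
    - [11.6, -3.2, -10, 0, 0, -0.2]
    - [11.6, -3.2, -25, 0, 0, -0.2]
    - [11.6, -3.2, -25, 0, 0, -0.2]
    - [11.6, -3.2, -25, 0, 0, -0.2]
    - [11.6, -3.2, -25, 0, 0, -0.2]
    - [11.6, -3.2, -25, 0, 0, -0.2]
    - [11.6, -3.2, -25, 0, 0, -0.26]
    - [11.6, -3.2, -20, 0, 0, 0]
    - [0, 0, -11, 0, 0, 0]
    - [0, 0, -7, 0, 0, 0]
    - [0, 0, -4, 0, 0, 0]
    - [0, 0, -3, 0, 0, 0]
    - [0, 0, 0, 0, 0, 0]

```text
clock: 5.63
position: [519.1, -59.8, 68.8]
ee_rot: [0.28, 0.96, 0.0, 0.0]
contact_force: [-0.0, -0.7, -0.8]
gripper_width: 0.2
grasp_force: 0.0
```

play_rows:
  series:
    - [0, 0, -2, 0, 0, 0]
    - [0, 0, -1.5, 0, 0, 0]
    - [0, 0, 0, 0, 0, 0]

```text
clock: 5.88
position: [519.8, -59.5, 68.1]
ee_rot: [0.279, 0.96, 0.0, 0.001]
contact_force: [-3.1, -0.1, 12.6]
gripper_width: -0.1
grasp_force: 6.5
```

play_rows:
  series:
    - [0, 0, 1, 0, 0, 0]
    - [-4.2, 2.7, 0, 0, 0, 0]
    - [-8.4, 5.4, 0, 0, 0, 0]
    - [-8.4, 5.4, 0, 0, 0, 0]
    - [-8.4, 5.4, 0, 0, 0, 0]
    - [-8.4, 5.4, 0, 0, 0, 0]
    - [-8.4, 5.4, 0, 0, 0, 0]
    - [-8.4, 5.4, 0, 0, 0, 0]
    - [-8.4, 5.4, 0, 0, 0, 0]
    - [-4.2, 2.7, 0, 0, 0, 0]
    - [0, 0, 0, 0, 0, 0]

```text
clock: 6.8
position: [453.2, -14.9, 68.0]
ee_rot: [0.279, 0.96, 0.001, 0.003]
contact_force: [-0.7, 4.0, 11.4]
gripper_width: -0.1
grasp_force: 5.7
```

Run:
```python
from h import *
d=grab('wrist','w4.png')
for n,v in handles(d,43).items(): print(n,v)
```

```text
red {'end': array([544.3, 100.9], dtype=float32), 'mid': array([568.4,  94.2], dtype=float32), 'org': array([611.8,  82.3], dtype=float32), 'yaw': -0.268, 'size': (25.5, 7.7)}
yel {'end': array([379.9,  36.6], dtype=float32), 'mid': array([400. ,  21.8], dtype=float32), 'org': array([436.2,  -4.9], dtype=float32), 'yaw': -0.636, 'size': (61.3, 33.8)}
grn {'end': array([467.1,  66.7], dtype=float32), 'mid': array([488.1,  53.1], dtype=float32), 'org': array([525.8,  28.6], dtype=float32), 'yaw': -0.575, 'size': (62.0, 31.1)}
```

View pics/w4.png

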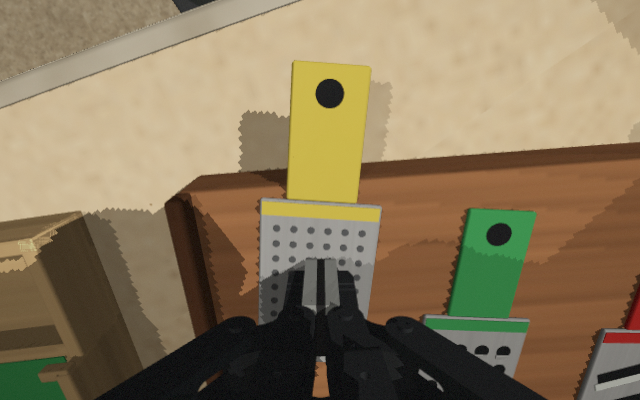

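Yellow now sticks out about 43 mm: handle end at row 62, block edge at row 170. I'll drag it a little more, then go round to grip it.

play_rows:
  series:
    - [-4.2, 2.7, 0, 0, 0, 0]
    - [0, 0, 4, 0, 0, 0]
    - [0, 0, 25, 0, 0, 0]
    - [0, 0, 25, 0, 0, -0.2]
    - [-14, 9.6, 0, 0, 0, -0.2]
    - [-14, 9.6, 0, 0, 0, 0]
    - [-14, 9.6, 0, 0, 0, 0]
    - [-11.6, 9, 0, 0, 0, 0]
    - [0, 0, 0, 0, 0, 0]

```text
clock: 7.6
position: [391.3, 24.4, 119.9]
ee_rot: [0.299, 0.954, -0.0, -0.001]
contact_force: [-0.5, 0.4, -0.2]
gripper_width: -0.1
grasp_force: 0.0
```

play_rows:
  series:
    - [0, 0, 0, 0, 0, 0]
    - [0, 0, 0, 0, 0, 0]
    - [0, 0, 0, 0, 0, 0]
    - [0, 0, 0, 0, 0, 0]
    - [0, 0, 0, 0, 0, 0]
    - [0, 0, 0, 0, 0, 0]
  gripper: 0.65

```text
clock: 8.1
position: [394.4, 24.0, 120.0]
ee_rot: [0.3, 0.954, -0.0, -0.0]
contact_force: [0.1, 0.9, 0.3]
gripper_width: 55.5
grasp_force: 0.0
```

Run:
```python
from h import *
d=grab('wrist','w5.png')
print(handles(d,43)['yel'],read_state()['position'])
```

```text
{'end': array([375.2,  40.2], dtype=float32), 'mid': array([395.4,  25.4], dtype=float32), 'org': array([431.6,  -1.3], dtype=float32), 'yaw': -0.633, 'size': (62.1, 29.7)} [394.36935917  24.05115177 120.00263753]
```

View pics/w5.png

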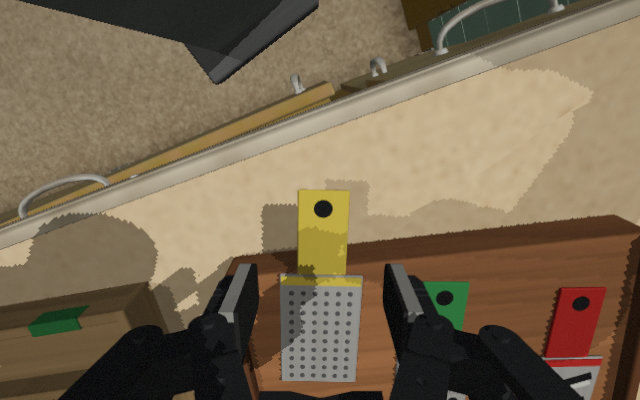

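The fingers straddle the handle line, and the yellow handle (323,230) projects past the block edge. The measured mid (395,25) agrees with the TCP, so I'll descend and grip.

play_rows:
  series:
    - [1, 1, -15, 0, 0, -0.1]
    - [0, 0, -20, 0, 0, 0]
    - [0, 0, -20, 0, 0, 0]
    - [0, 0, -11, 0, 0, 0]
    - [0, 0, -5, 0, 0, 0]
    - [0, 0, 0, 0, 0, 0]
    - [0, 0, 0, 0, 0, 0]

```text
clock: 8.73
position: [395.6, 25.3, 49.3]
ee_rot: [0.305, 0.952, -0.0, 0.0]
contact_force: [-0.1, 1.1, -0.3]
gripper_width: 55.5
grasp_force: 0.0
```

play_rows:
  series:
    - [0, 0, 0, 0, 0, 0]
    - [0, 0, 0, 0, 0, 0]
    - [0, 0, 0, 0, 0, 0]
    - [0, 0, 0, 0, 0, 0]
    - [0, 0, 0, 0, 0, 0]
    - [0, 0, 0, 0, 0, 0]
  gripper: 0

```text
clock: 9.23
position: [395.8, 25.5, 49.6]
ee_rot: [0.305, 0.952, 0.001, 0.001]
contact_force: [0.2, 0.5, 4.0]
gripper_width: 27.7
grasp_force: 58.8
```

play_rows:
  series:
    - [0, 0, 10, 0, 0, 0]
    - [0, 0, 25, 0, 0, 0]
    - [0, 0, 30, 0, 0, 0]
    - [0, -10, 25, 0, 0, 0.2]
    - [-5, -30, 5, 0, 0, 0.3]
    - [-5, -35, 0, 0, 0, 0.3]
    - [-5, -38, 0, 0, 0, 0.3]
    - [-5, -38, 0, 0, 0, 0.3]
    - [-5, -38, 0, 0, 0, 0.3]
    - [-5, -35, 0, 0, 0, 0.24]
    - [-5, -30, 0, 0, 0, 0]
    - [-2.6, -19, 0, 0, 0, 0]
    - [0, 0, 0, 0, 0, 0]
    - [0, 0, 0, 0, 0, 0]

```text
clock: 10.4
position: [356.6, -248.4, 143.4]
ee_rot: [0.208, 0.978, 0.0, -0.001]
contact_force: [-0.2, -0.2, -0.8]
gripper_width: 27.7
grasp_force: 59.2
```

Run:
```python
from h import *
d=grab('wrist','w6.png');s=read_state()
print(s['position'],Ro.from_quat(s['ee_rot']).as_rotvec(),s['gripper_width'],s['contact_force'])
print(handles(d,s['position'][2]-6,['yel'],roi=(200,100,450,399)))
```

```text
[ 356.87357337 -247.70973921  143.58336181] [-6.50812801e-01 -3.07182871e+00 -6.45923849e-04] 27.81192137051471 [ 0.18076825  0.79601873 -0.549338  ]
{'yel': {'end': array([ 333.2, -236.6], dtype=float32), 'mid': array([ 355.8, -247.2], dtype=float32), 'org': array([ 396.5, -266.4], dtype=float32), 'yaw': -0.44, 'size': (61.3, 30.5)}}
```

View pics/w6.png

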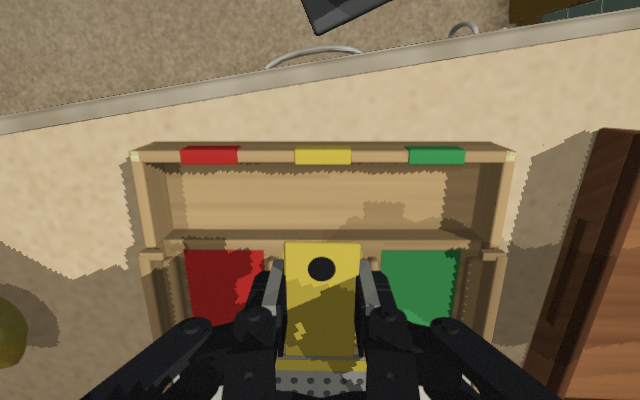

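The yellow handle is held straight (end at row 243), centred over the yellow bay and between the red and green liners. It needs about 2 mm of correction, then I can lower.

play_rows:
  series:
    - [2, -0.5, -15, 0, 0, 0]
    - [0, 0, -30, 0, 0, 0]
    - [0, 0, -30, 0, 0, 0]
    - [0, 0, -15, 0, 0, 0]
    - [0, 0, -8, 0, 0, 0]
    - [0, 0, -4, 0, 0, 0]
    - [0, 0, -3, 0, 0, 0]
    - [0, 0, 0, 0, 0, 0]

```text
clock: 11.12
position: [359.6, -247.8, 39.3]
ee_rot: [0.206, 0.979, 0.0, -0.0]
contact_force: [-0.3, 2.0, -0.3]
gripper_width: 27.8
grasp_force: 59.1
```

play_rows:
  series:
    - [-0.5, 0, -2, 0, 0, 0]
    - [0, 0, -1.5, 0, 0, 0]
    - [0, 0, -1, 0, 0, 0]
    - [0, 0, 0, 0, 0, 0]

```text
clock: 11.45
position: [359.4, -248.3, 35.5]
ee_rot: [0.206, 0.978, -0.0, 0.001]
contact_force: [-2.1, 3.0, 6.6]
gripper_width: 27.9
grasp_force: 59.6
```

play_rows:
  series:
    - [0, 0, 0.5, 0, 0, 0]
    - [0, 0, 0, 0, 0, 0]
    - [0, 0, 0, 0, 0, 0]
    - [0, 0, 0, 0, 0, 0]
    - [0, 0, 0, 0, 0, 0]
  gripper: 0.5

```text
clock: 11.87
position: [359.4, -248.4, 35.2]
ee_rot: [0.207, 0.978, -0.0, 0.0]
contact_force: [0.7, 0.9, -0.6]
gripper_width: 42.4
grasp_force: 0.0
```

play_rows:
  series:
    - [0, 0, 5, 0, 0, 0]
    - [0, 0, 15, 0, 0, 0]
    - [0, 0, 30, 0, 0, 0]
    - [0, 0, 40, 0, 0, 0]
    - [0, 0, 40, 0, 0, 0]
    - [0, 0, 40, 0, 0, 0]
    - [0, 0, 40, 0, 0, 0]
    - [0, 0, 0, 0, 0, 0]

```text
clock: 12.53
position: [362.9, -250.1, 253.8]
ee_rot: [0.206, 0.979, -0.002, 0.009]
contact_force: [0.9, 0.3, 0.1]
gripper_width: 42.4
grasp_force: 0.0
```

Run:
```python
from h import *
d=grab('wrist','w7.png');s=read_state()
print(s['position'],s['gripper_width'],handles(d,29,['yel'],roi=(230,100,450,399)))
```

```text
[ 361.23856482 -249.03428879  249.91909539] 42.52860949604889 {'yel': {'end': array([ 317.8, -229.1], dtype=float32), 'mid': array([ 340.6, -239.2], dtype=float32), 'org': array([ 381.8, -257.4], dtype=float32), 'yaw': -0.416, 'size': (82.3, 33.6)}}
```

View pics/w7.png

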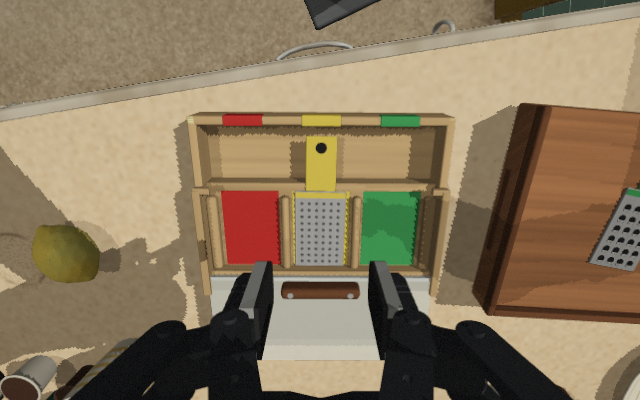

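Yellow lies flat between its ribs: blade at (321,230), handle over the trough at (321,160), same colour as its clip. Next is green.

play_rows:
  series:
    - [9, 32, 0, 0, 0, -0.15]
    - [9, 32, 0, 0, 0, -0.15]
    - [9, 32, 0, 0, 0, -0.15]
    - [9, 32, 0, 0, 0, -0.15]
    - [9, 32, 0, 0, 0, -0.15]
    - [9, 32, 0, 0, 0, -0.15]
    - [9, 32, 0, 0, 0, -0.15]
    - [9, 32, 0, 0, 0, -0.15]
    - [7, 33, 0, 0, 0, -0.1]
    - [0, 0, 0, 0, 0, 0]
    - [0, 0, 0, 0, 0, 0]
  gripper: 0

```text
clock: 13.5
position: [437.7, 42.0, 243.9]
ee_rot: [0.271, 0.963, -0.001, -0.001]
contact_force: [0.5, -0.1, 0.4]
gripper_width: 0.2
grasp_force: 0.0
```

Run:
```python
from h import *
d=grab('wrist','w8.png');s=read_state()
print(s['position'],s['ee_rot'],handles(d,43,['grn','red'],roi=(200,60,639,310)))
```

```text
[437.38781525  40.98811589 243.99777636] [ 2.71996463e-01  9.62297238e-01 -7.86308114e-04 -1.15381738e-03] {'grn': {'end': array([468.4,  67.2], dtype=float32), 'mid': array([489.2,  53.4], dtype=float32), 'org': array([526.7,  28.4], dtype=float32), 'yaw': -0.588, 'size': (61.5, 30.0)}, 'red': {'end': array([521.6, 136.8], dtype=float32), 'mid': array([542.8, 123.6], dtype=float32), 'org': array([580.9,  99.6], dtype=float32), 'yaw': -0.561, 'size': (62.6, 31.4)}}
```

View pics/w8.png

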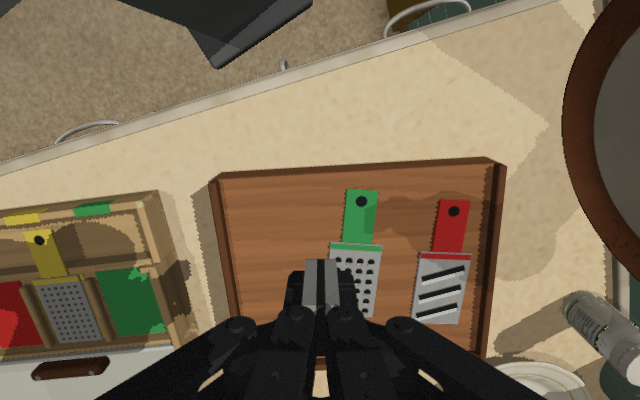

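Green (360,215) and red (452,225) lie where they did before. I'll press and drag green.

play_rows:
  series:
    - [13, -2.8, -10, 0, 0, -0.1]
    - [13, -2.8, -25, 0, 0, -0.1]
    - [13, -2.8, -25, 0, 0, -0.1]
    - [13, -2.8, -25, 0, 0, 0]
    - [13, -2.8, -25, 0, 0, 0]
    - [13, -2.8, -20, 0, 0, 0]
    - [13, -2.8, -15, 0, 0, 0]
    - [13.3, -3, -10, 0, 0, 0]
    - [0, 0, -10, 0, 0, 0]
    - [0, 0, -6, 0, 0, 0]
    - [0, 0, -4, 0, 0, 0]
    - [0, 0, 0, 0, 0, 0]

```text
clock: 14.55
position: [541.1, 17.5, 69.4]
ee_rot: [0.288, 0.958, -0.001, -0.001]
contact_force: [0.1, 0.6, -0.3]
gripper_width: 0.0
grasp_force: 0.0
```

play_rows:
  series:
    - [0, 0, -2, 0, 0, 0]
    - [0, 0, -1, 0, 0, 0]
    - [-4.2, 2.8, 0, 0, 0, 0]
    - [-8.3, 5.55, 0, 0, 0, 0]
    - [-8.3, 5.55, 0, 0, 0, 0]
    - [-8.3, 5.55, 0, 0, 0, 0]
    - [-8.3, 5.55, 0, 0, 0, 0]
    - [-8.3, 5.55, 0, 0, 0, 0]
    - [-8.3, 5.55, 0, 0, 0, 0]
    - [-4.2, 2.8, 0, 0, 0, 0]
    - [0, 0, 0, 0, 0, 0]

```text
clock: 15.47
position: [483.2, 58.3, 68.1]
ee_rot: [0.287, 0.958, 0.001, 0.0]
contact_force: [-1.8, 3.1, 8.0]
gripper_width: 0.3
grasp_force: 4.0
```

Run:
```python
from h import *
d=grab('wrist','w9.png');s=read_state()
g=handles(d,43,['grn'])['grn'];print(s['position'],g)
print('out',-((g['end']-np.array([393.8,-36.3]))@np.array([.88,-.474])))
```

```text
[483.32753915  58.27048064  68.09203458] {'end': array([414.4, 105.3], dtype=float32), 'mid': array([434.8,  90.9], dtype=float32), 'org': array([471.5,  64.9], dtype=float32), 'yaw': -0.617, 'size': (61.1, 31.2)}
out 48.99040681762696
```

play_rows:
  series:
    - [0, 0, 5, 0, 0, 0]
    - [0, 0, 25, 0, 0, 0]
    - [0, 0, 22, 0, 0, -0.25]
    - [-12, 8, 0, 0, 0, 0]
    - [-12, 8, 0, 0, 0, 0]
    - [-12, 8, 0, 0, 0, 0]
    - [-12.5, 8.6, 0, 0, 0, 0]
    - [0, 0, 0, 0, 0, 0]

```text
clock: 16.18
position: [432.5, 89.8, 118.7]
ee_rot: [0.3, 0.954, -0.001, -0.001]
contact_force: [0.3, -0.1, 0.1]
gripper_width: -0.2
grasp_force: 0.0
```

play_rows:
  series:
    - [0, 0, 0, 0, 0, 0]
    - [0, 0, 0, 0, 0, 0]
    - [0, 0, 0, 0, 0, 0]
    - [0, 0, 0, 0, 0, 0]
    - [0, 0, 0, 0, 0, 0]
    - [0, 0, 0, 0, 0, 0]
  gripper: 0.65

```text
clock: 16.68
position: [435.9, 89.4, 119.0]
ee_rot: [0.301, 0.954, -0.0, -0.0]
contact_force: [0.3, 1.0, -0.1]
gripper_width: 55.3
grasp_force: 0.0
```

Run:
```python
from h import *
d=grab('wrist');s=read_state()
print(s['position'],s['gripper_width'],handles(d,43,['grn'],roi=(230,100,420,310)))
```

```text
[435.86005003  89.40377576 118.99890168] 55.25256718029143 {'grn': {'end': array([413.6, 105.1], dtype=float32), 'mid': array([434.1,  90.7], dtype=float32), 'org': array([470.9,  64.9], dtype=float32), 'yaw': -0.612, 'size': (60.9, 29.4)}}
```

play_rows:
  series:
    - [-1.5, 1.2, -15, 0, 0, 0]
    - [0, 0, -20, 0, 0, 0]
    - [0, 0, -20, 0, 0, 0]
    - [0, 0, -10, 0, 0, 0]
    - [0, 0, -4.5, 0, 0, 0]
    - [0, 0, 0, 0, 0, 0]
    - [0, 0, 0, 0, 0, 0]

```text
clock: 17.32
position: [434.6, 90.9, 49.8]
ee_rot: [0.3, 0.954, 0.0, 0.0]
contact_force: [0.3, 0.5, 0.7]
gripper_width: 55.5
grasp_force: 0.0
```

play_rows:
  series:
    - [0, 0, 0, 0, 0, 0]
    - [0, 0, 0, 0, 0, 0]
    - [0, 0, 0, 0, 0, 0]
    - [0, 0, 0, 0, 0, 0]
    - [0, 0, 0, 0, 0, 0]
    - [0, 0, 0, 0, 0, 0]
  gripper: 0

```text
clock: 17.82
position: [434.7, 91.1, 50.2]
ee_rot: [0.3, 0.954, 0.001, 0.001]
contact_force: [-0.8, 0.6, 4.3]
gripper_width: 27.8
grasp_force: 58.9
```

play_rows:
  series:
    - [0, 0, 10, 0, 0, 0]
    - [0, 0, 25, 0, 0, 0]
    - [0, 0, 30, 0, 0, 0]
    - [0, -10, 25, 0, 0, 0.15]
    - [-6, -30, 5, 0, 0, 0.3]
    - [-6, -35, 0, 0, 0, 0.3]
    - [-6, -38, 0, 0, 0, 0.3]
    - [-6, -38, 0, 0, 0, 0.3]
    - [-6, -38, 0, 0, 0, 0.3]
    - [-6, -35, 0, 0, 0, 0.2]
    - [-6, -30, 0, 0, 0, 0]
    - [-4.2, -19.5, 0, 0, 0, 0]
    - [0, 0, 0, 0, 0, 0]
    - [0, 0, 0, 0, 0, 0]

```text
clock: 18.98
position: [387.1, -183.4, 144.1]
ee_rot: [0.208, 0.978, 0.0, -0.001]
contact_force: [0.1, 0.7, -0.0]
gripper_width: 27.6
grasp_force: 59.2
```

Run:
```python
from h import *
d=grab('wrist','w10.png');s=read_state()
print(s['position'],s['ee_rot'].round(3),handles(d,s['position'][2]-6,['grn'],roi=(270,220,380,399)))
```

```text
[ 387.47867646 -182.76913946  144.19895684] [ 0.207  0.978  0.    -0.001] {'grn': {'end': array([ 363.4, -171.4], dtype=float32), 'mid': array([ 386. , -182.1], dtype=float32), 'org': array([ 426.7, -201.3], dtype=float32), 'yaw': -0.441, 'size': (60.6, 29.6)}}
```

play_rows:
  series:
    - [1, 0.3, -15, 0, 0, 0]
    - [0, 0, -30, 0, 0, 0]
    - [0, 0, -30, 0, 0, 0]
    - [0, 0, -15, 0, 0, 0]
    - [0, 0, -8, 0, 0, 0]
    - [0, 0, -5, 0, 0, 0]
    - [0, 0, -3, 0, 0, 0]
    - [0, 0, -2, 0, 0, 0]
    - [0, 0, 0, 0, 0, 0]

```text
clock: 19.78
position: [389.5, -182.2, 37.1]
ee_rot: [0.206, 0.978, 0.0, 0.001]
contact_force: [-0.6, -0.4, -0.4]
gripper_width: 27.9
grasp_force: 59.2
```

play_rows:
  series:
    - [-0.8, -0.2, -1, 0, 0, 0]
    - [0, 0, -0.7, 0, 0, 0]
    - [0, 0, 0, 0, 0, 0]

```text
clock: 20.03
position: [389.2, -182.6, 36.0]
ee_rot: [0.206, 0.978, 0.0, 0.001]
contact_force: [-1.3, 2.3, 6.3]
gripper_width: 27.8
grasp_force: 59.7
```

play_rows:
  series:
    - [0, 0, 0, 0, 0, 0]
    - [0, 0, 0, 0, 0, 0]
    - [0, 0, 0, 0, 0, 0]
    - [0, 0, 0, 0, 0, 0]
    - [0, 0, 0, 0, 0, 0]
  gripper: 0.5

```text
clock: 20.45
position: [388.2, -182.7, 34.9]
ee_rot: [0.207, 0.978, -0.0, 0.0]
contact_force: [0.4, 0.3, 0.1]
gripper_width: 42.6
grasp_force: 0.0
```

play_rows:
  series:
    - [0, 0, 5, 0, 0, 0]
    - [0, 0, 15, 0, 0, 0]
    - [0, 0, 30, 0, 0, 0]
    - [0, 0, 40, 0, 0, 0]
    - [0, 0, 40, 0, 0, 0]
    - [0, 0, 40, 0, 0, 0]
    - [0, 0, 40, 0, 0, 0]
    - [0, 0, 0, 0, 0, 0]

```text
clock: 21.12
position: [392.2, -183.7, 253.5]
ee_rot: [0.206, 0.979, -0.0, 0.009]
contact_force: [1.3, -0.4, 0.4]
gripper_width: 42.9
grasp_force: 0.0
```

Run:
```python
from h import *
d=grab('wrist','w10.png')
```

```text
(no output)
```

View pics/w10.png

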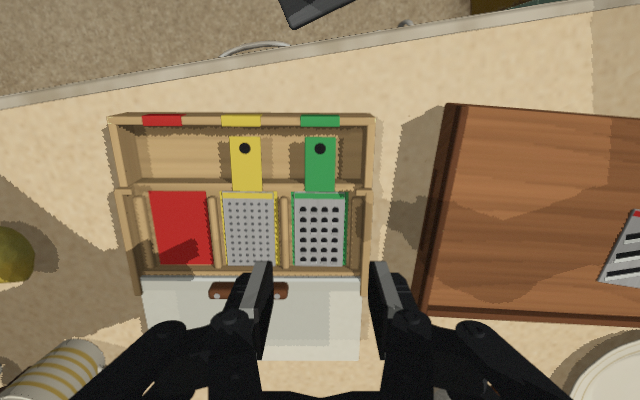

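Green and yellow both lie flat and square in their bays, blades at (319,230) and (248,230). Red is next.

play_rows:
  series:
    - [10, 32, 0, 0, 0, -0.15]
    - [10, 32, 0, 0, 0, -0.15]
    - [10, 32, 0, 0, 0, -0.15]
    - [10, 32, 0, 0, 0, -0.15]
    - [10, 32, 0, 0, 0, -0.15]
    - [10, 32, 0, 0, 0, -0.15]
    - [10, 32, 0, 0, 0, -0.15]
    - [10, 32, 0, 0, 0, -0.15]
    - [11, 27, 0, 0, 0, -0.2]
    - [0, 0, 0, 0, 0, 0]
    - [0, 0, 0, 0, 0, 0]
  gripper: 0

```text
clock: 22.08
position: [478.8, 101.4, 243.4]
ee_rot: [0.277, 0.961, -0.001, -0.001]
contact_force: [-0.9, 0.3, -0.4]
gripper_width: -0.3
grasp_force: 0.0
```

Run:
```python
from h import *
d=grab('wrist','w11.png');s=read_state()
print(s['position'],s['ee_rot'],s['joints'].round(2),handles(d,43,['red'],roi=(240,60,639,310)))
```

```text
[478.39674913 100.42100602 243.59212982] [ 0.2772838   0.96078669 -0.00101735 -0.00126649] [ 0.54  0.16 -0.33 -0.   -1.08 -2.67] {'red': {'end': array([522.6, 137.8], dtype=float32), 'mid': array([543.5, 124.1], dtype=float32), 'org': array([581.1,  99.3], dtype=float32), 'yaw': -0.582, 'size': (62.0, 30.3)}}
```

play_rows:
  series:
    - [10, -1, -25, 0, 0, -0.1]
    - [14, -1.2, -25, 0, 0, -0.1]
    - [15.3, -1.3, -25, 0, 0, 0]
    - [15.3, -1.3, -25, 0, 0, 0]
    - [15.3, -1.3, -20, 0, 0, 0]
    - [15.3, -1.3, -15, 0, 0, 0]
    - [15.3, -1.3, -10, 0, 0, 0]
    - [15.4, -1.1, -9, 0, 0, 0]
    - [0, 0, -10, 0, 0, 0]
    - [0, 0, -6, 0, 0, 0]
    - [0, 0, -4, 0, 0, 0]
    - [0, 0, 0, 0, 0, 0]

```text
clock: 23.13
position: [593.5, 89.8, 70.1]
ee_rot: [0.288, 0.958, -0.001, -0.001]
contact_force: [-0.7, 0.7, 0.5]
gripper_width: -0.1
grasp_force: 0.0
```

play_rows:
  series:
    - [0, 0, -2.5, 0, 0, 0]
    - [0, 0, -1.2, 0, 0, 0]
    - [-4.4, 2.4, 0, 0, 0, 0]
    - [-8.8, 4.74, 0, 0, 0, 0]
    - [-8.8, 4.74, 0, 0, 0, 0]
    - [-8.8, 4.74, 0, 0, 0, 0]
    - [-8.8, 4.74, 0, 0, 0, 0]
    - [-8.8, 4.74, 0, 0, 0, 0]
    - [-8.8, 4.74, 0, 0, 0, 0]
    - [-8.8, 4.74, 0, 0, 0, 0]
    - [-4.4, 2.4, 0, 0, 0, 0]
    - [0, 0, 0, 0, 0, 0]

```text
clock: 24.13
position: [523.5, 129.8, 68.1]
ee_rot: [0.287, 0.958, 0.0, 0.0]
contact_force: [-1.4, 3.1, 8.5]
gripper_width: -0.2
grasp_force: 3.8
```

Run:
```python
from h import *
d=grab('wrist','w12.png');s=read_state()
g=handles(d,43,['red'])['red'];print(s['position'],g)
print('out',-((g['end']-np.array([393.8,-36.3]))@np.array([.88,-.474])))
```

```text
[523.59571678 129.75695147  68.09548725] {'end': array([459.7, 172.5], dtype=float32), 'mid': array([480.6, 158.7], dtype=float32), 'org': array([518.1, 133.9], dtype=float32), 'yaw': -0.584, 'size': (61.2, 32.1)}
out 40.979189257812514
```

play_rows:
  series:
    - [-3.5, 1.9, 0, 0, 0, 0]
    - [-4, 2.1, 0, 0, 0, 0]
    - [0, 0, 0, 0, 0, 0]
    - [0, 0, 5, 0, 0, 0]
    - [0, 0, 25, 0, 0, 0]
    - [0, 0, 22, 0, 0, 0]
    - [-10.7, 7.2, 0, 0, 0, 0]
    - [-10.7, 7.2, 0, 0, 0, 0]
    - [-10.7, 7.2, 0, 0, 0, 0]
    - [-10.7, 7.2, 0, 0, 0, 0]
    - [0, 0, 0, 0, 0, 0]

```text
clock: 25.1
position: [470.8, 161.4, 117.8]
ee_rot: [0.287, 0.958, -0.002, -0.002]
contact_force: [-0.7, -0.2, 0.2]
gripper_width: 0.2
grasp_force: 0.0
```

play_rows:
  series:
    - [0, 0, 0, 0, 0, 0]
    - [0, 0, 0, 0, 0, 0]
    - [0, 0, 0, 0, 0, 0]
    - [0, 0, 0, 0, 0, 0]
    - [0, 0, 0, 0, 0, 0]
    - [0, 0, 0, 0, 0, 0]
  gripper: 0.65

```text
clock: 25.6
position: [474.6, 161.2, 119.1]
ee_rot: [0.288, 0.958, -0.0, -0.0]
contact_force: [-0.5, -0.9, -0.2]
gripper_width: 55.6
grasp_force: 0.0
```

Run:
```python
from h import *
d=grab('wrist','w13.png');s=read_state()
g=handles(d,43,['red'],roi=(230,100,420,310))['red'];print(s['position'],s['ee_rot'],s['joints'][5],g)
print('out',-((g['end']-np.array([393.8,-36.3]))@np.array([.88,-.474])))
```

```text
[474.57136504 161.24043869 119.10026101] [ 2.87962458e-01  9.57641696e-01 -4.42929176e-05 -5.49685158e-05] -2.8069468984113355 {'end': array([452.6, 176.3], dtype=float32), 'mid': array([473.4, 162.5], dtype=float32), 'org': array([510.9, 137.6], dtype=float32), 'yaw': -0.585, 'size': (61.0, 29.8)}
out 49.02839607543946
```

play_rows:
  series:
    - [-1.2, 1.3, -15, 0, 0, 0]
    - [0, 0, -20, 0, 0, 0]
    - [0, 0, -20, 0, 0, 0]
    - [0, 0, -10, 0, 0, 0]
    - [0, 0, -4.5, 0, 0, 0]
    - [0, 0, 0, 0, 0, 0]
    - [0, 0, 0, 0, 0, 0]

```text
clock: 26.23
position: [473.2, 162.3, 49.7]
ee_rot: [0.288, 0.958, -0.0, -0.0]
contact_force: [1.0, 0.3, 0.2]
gripper_width: 55.9
grasp_force: 0.0
```

play_rows:
  series:
    - [0, 0, 0, 0, 0, 0]
    - [0, 0, 0, 0, 0, 0]
    - [0, 0, 0, 0, 0, 0]
    - [0, 0, 0, 0, 0, 0]
    - [0, 0, 0, 0, 0, 0]
    - [0, 0, 0, 0, 0, 0]
  gripper: 0

```text
clock: 26.73
position: [473.5, 162.6, 50.4]
ee_rot: [0.288, 0.958, 0.0, 0.0]
contact_force: [-0.1, -0.3, 3.7]
gripper_width: 27.8
grasp_force: 58.8
```

play_rows:
  series:
    - [0, 0, 10, 0, 0, 0]
    - [0, 0, 25, 0, 0, 0]
    - [0, 0, 30, 0, 0, 0]
    - [-5, -15, 25, 0, 0, 0.11]
    - [-10, -33, 3, 0, 0, 0.15]
    - [-10, -35, 0, 0, 0, 0.15]
    - [-11, -36, 0, 0, 0, 0.15]
    - [-11, -36, 0, 0, 0, 0.15]
    - [-11, -36, 0, 0, 0, 0.15]
    - [-11, -36, 0, 0, 0, 0.15]
    - [-11, -36, 0, 0, 0, 0.15]
    - [-11, -36, 0, 0, 0, 0.15]
    - [-11, -36, 0, 0, 0, 0.15]
    - [-11, -36, 0, 0, 0, 0.15]
    - [-11, -36, 0, 0, 0, 0]
    - [-10, -35, 0, 0, 0, 0]
    - [-6, -20, 0, 0, 0, 0]
    - [-3.3, -14.7, 0, 0, 0, 0]
    - [0, 0, 0, 0, 0, 0]
    - [0, 0, 0, 0, 0, 0]

```text
clock: 28.4
position: [330.1, -314.1, 142.5]
ee_rot: [0.207, 0.978, 0.0, 0.0]
contact_force: [0.3, 1.0, -0.9]
gripper_width: 27.7
grasp_force: 59.3
```

Run:
```python
from h import *
d=grab('wrist','w14.png');s=read_state()
print(s['position'],s['ee_rot'].round(3),handles(d,s['position'][2]-6,['red'],roi=(270,220,380,399)))
```

```text
[ 330.15587379 -313.556775    142.58083434] [ 0.206  0.979  0.    -0.   ] {'red': {'end': array([ 306.2, -302.9], dtype=float32), 'mid': array([ 329.1, -313.1], dtype=float32), 'org': array([ 370.2, -331.4], dtype=float32), 'yaw': -0.418, 'size': (60.9, 30.5)}}
```

play_rows:
  series:
    - [0, 0, -15, 0, 0, 0]
    - [0, 0, -30, 0, 0, 0]
    - [0, 0, -30, 0, 0, 0]
    - [0, 0, -15, 0, 0, 0]
    - [0, 0, -8, 0, 0, 0]
    - [0, 0, -4, 0, 0, 0]
    - [0, 0, -3, 0, 0, 0]
    - [0, 0, -1.5, 0, 0, 0]
    - [0, 0, 0, 0, 0, 0]

```text
clock: 29.2
position: [330.6, -314.0, 36.9]
ee_rot: [0.206, 0.979, -0.0, 0.001]
contact_force: [-0.8, -0.8, -1.0]
gripper_width: 27.9
grasp_force: 59.3
```

play_rows:
  series:
    - [0, 0, -1, 0, 0, 0]
    - [0, 0, -0.7, 0, 0, 0]
    - [0, 0, 0, 0, 0, 0]

```text
clock: 29.45
position: [330.6, -314.2, 35.8]
ee_rot: [0.206, 0.979, -0.0, 0.001]
contact_force: [-1.8, 3.5, 8.1]
gripper_width: 28.0
grasp_force: 59.9
```

play_rows:
  series:
    - [0, 0, 0, 0, 0, 0]
    - [0, 0, 0, 0, 0, 0]
    - [0, 0, 0, 0, 0, 0]
    - [0, 0, 0, 0, 0, 0]
    - [0, 0, 0, 0, 0, 0]
  gripper: 0.5

```text
clock: 29.87
position: [329.9, -314.1, 34.5]
ee_rot: [0.206, 0.979, -0.0, 0.0]
contact_force: [-0.4, -0.5, 0.8]
gripper_width: 43.0
grasp_force: 0.0
```

play_rows:
  series:
    - [0, 0, 5, 0, 0, 0]
    - [0, 0, 15, 0, 0, 0]
    - [0, 0, 30, 0, 0, 0]
    - [0, 0, 40, 0, 0, 0]
    - [0, 0, 40, 0, 0, 0]
    - [5, 10, 40, 0, 0, 0]
    - [10, 20, 40, 0, 0, 0]
    - [10, 30, 0, 0, 0, 0]
    - [0, 0, 0, 0, 0, 0]
    - [0, 0, 0, 0, 0, 0]

```text
clock: 30.7
position: [354.3, -254.8, 242.0]
ee_rot: [0.205, 0.979, 0.0, 0.001]
contact_force: [0.4, -0.5, -0.8]
gripper_width: 42.7
grasp_force: 0.0
```

Run:
```python
from h import *
d=grab('wrist','w15.png');print(read_state()['position'])
```

```text
[ 353.85885057 -255.40095498  241.23552371]
```

View pics/w15.png

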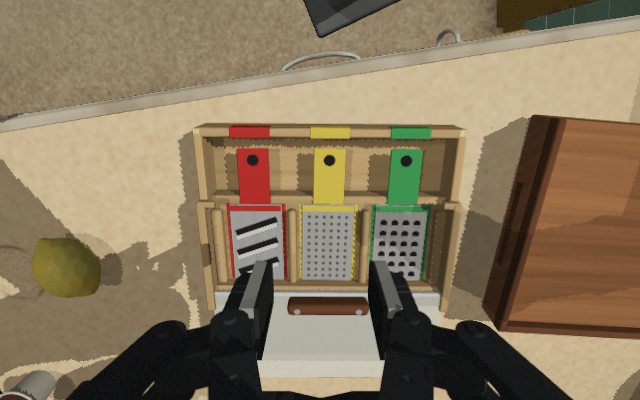

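All three graters lie flat in their own bays, handles to the front: red (253,225), yellow (328,225), green (402,225). Next I'll shut the cover by pushing its bar from behind.

play_rows:
  series:
    - [0, 0, -35, 0, 0, 0]
    - [0, 0, -40, 0, 0, 0]
    - [5, -2, -35, 0, 0, 0]
    - [15, -6, 0, 0, 0, 0]
    - [20, -8, 0, 0, 0, 0]
    - [20, -8, 0, 0, 0, 0]
    - [20, -8, 0, 0, 0, 0]
    - [20, -8, 0, 0, 0, 0]
    - [20, -8, 0, 0, 0, 0]
    - [20, -8, 0, 0, 0, 0]
    - [18.5, -5, 0, 0, 0, 0]
    - [0, 0, -15, 0, 0, 0]
    - [0, 0, -20, 0, 0, 0]
    - [0, 0, -14, 0, 0, 0]
    - [0, 0, -4, 0, 0, 0]
    - [0, 0, 0, 0, 0, 0]
    - [0, 0, 0, 0, 0, 0]
  gripper: 0

```text
clock: 32.17
position: [512.3, -317.6, 77.7]
ee_rot: [0.206, 0.978, -0.0, -0.0]
contact_force: [0.3, 0.2, -0.9]
gripper_width: 0.2
grasp_force: 0.0
```

play_rows:
  series:
    - [-4.6, 2, 0, 0, 0, 0]
    - [-9.2, 4.1, 0, 0, 0, 0]
    - [-9.2, 4.1, 0, 0, 0, 0]
    - [-9.2, 4.1, 0, 0, 0, 0]
    - [-9.2, 4.1, 0, 0, 0, 0]
    - [-9.2, 4.1, 0, 0, 0, 0]
    - [-9.2, 4.1, 0, 0, 0, 0]
    - [-9.2, 4.1, 0, 0, 0, 0]
    - [-9.2, 4.1, 0, 0, 0, 0]
    - [-9.2, 4.1, 0, 0, 0, 0]
    - [-6, 2.7, 0, 0, 0, 0]
    - [0, 0, 0, 0, 0, 0]

```text
clock: 33.17
position: [416.9, -274.3, 77.7]
ee_rot: [0.206, 0.979, 0.0, -0.001]
contact_force: [0.0, 0.9, -0.1]
gripper_width: 0.2
grasp_force: 0.0
```

play_rows:
  series:
    - [-2, 0.9, 0, 0, 0, 0]
    - [-2, 0.9, 0, 0, 0, 0]
    - [-2, 0.9, 0, 0, 0, 0]
    - [0, 0, 0, 0, 0, 0]

```text
clock: 33.5
position: [412.8, -272.5, 77.7]
ee_rot: [0.206, 0.979, 0.0, -0.0]
contact_force: [1.2, -0.0, 1.0]
gripper_width: 0.1
grasp_force: 0.4
```

play_rows:
  series:
    - [-2, 0.9, 0, 0, 0, 0]
    - [-2, 0.9, 0, 0, 0, 0]
    - [0, 0, 0, 0, 0, 0]

```text
clock: 33.75
position: [408.6, -270.5, 77.7]
ee_rot: [0.206, 0.979, 0.0, -0.0]
contact_force: [-0.0, -0.6, -0.6]
gripper_width: 0.2
grasp_force: 0.4
```

play_rows:
  series:
    - [-2, 0.9, 0, 0, 0, 0]
    - [-2, 0.9, 0, 0, 0, 0]
    - [0, 0, 0, 0, 0, 0]

```text
clock: 34.0
position: [406.9, -269.5, 78.3]
ee_rot: [0.206, 0.979, -0.0, 0.003]
contact_force: [4.7, -3.3, -3.8]
gripper_width: 0.2
grasp_force: 2.5
```

play_rows:
  series:
    - [-2, 0.9, 0, 0, 0, 0]
    - [0, 0, 0, 0, 0, 0]

```text
clock: 34.17
position: [406.9, -269.2, 78.7]
ee_rot: [0.205, 0.979, -0.001, 0.005]
contact_force: [6.3, -5.2, -5.3]
gripper_width: 0.4
grasp_force: 4.2
```

play_rows:
  series:
    - [7, -3.1, 0, 0, 0, 0]
    - [5, -2.2, 0, 0, 0, 0]
    - [0, 0, 10, 0, 0, 0]
    - [0, 0, 30, 0, 0, 0]
    - [-5, 0, 40, 0, 0, 0]
    - [-5, 0, 40, 0, 0, 0]
    - [-5, 0, 40, 0, 0, 0]
    - [-5, 0, 30, 0, 0, 0]
    - [0, 0, 30, 0, 0, 0]
    - [0, 0, 0, 0, 0, 0]
    - [0, 0, 0, 0, 0, 0]

```text
clock: 35.08
position: [395.1, -273.2, 299.4]
ee_rot: [0.206, 0.979, 0.0, 0.001]
contact_force: [-1.0, 0.2, -0.9]
gripper_width: 0.0
grasp_force: 0.0
```

Run:
```python
from h import *
d=grab('wrist','w16.png');print(read_state()['position'])
print(proj(d,[[395-30.6*-0+.0,-265,66]]))
```

```text
[ 394.47357087 -272.89716089  297.64973619]
[[327.28610391 163.47368627]]
```

View pics/w16.png

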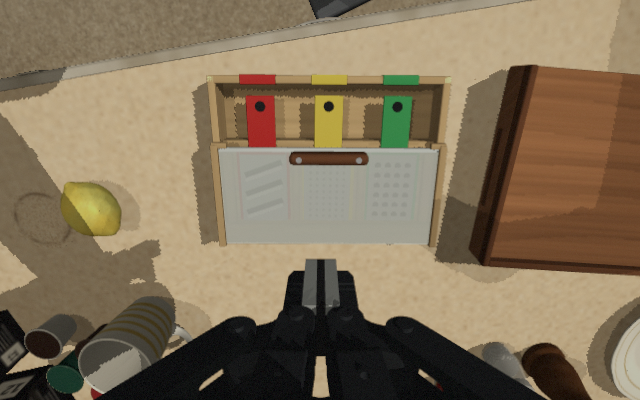

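The cover is shut against its stop, with the bar at (329,158). The three blades show through it, the handles lie in the trough at row 120, and the bystanders look undisturbed.

```bash
python3 -c "
from bench import job_done; print(job_done())"
```

```text
the job is handed in; nothing more can be done
None
```

The job is handed in, though it returned no score. The last picture shows all three graters flat in the bays of their own colour with handles to the front and the cover pushed shut against its stop; the lemon, mug and jar were left alone.

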